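Close the double-lidded spice tin and take off its outer lid

TASK

Set the loose spice cup into the free well of the round spice tin and let it go. Then carry the two nested lids together, by the inner lid's knob, and lower them gently onto the tin so that the inner lid closes it with the outer lid still sitting on top, and let go of the knob. Finally lift off the outer lid alone (its steel collar is made for gripping), leaving the inner lid closed and undisturbed on the tin, and finish while still holding the outer lid level in the gripper, more than 10 cm above where it sat; drop nothing, and leave the tumbler, lemon and spice jar where they are.

Things in the scene. Friction and masses are not known exactly. Their poses are not given: they have to be found in the camera images.
- spice_tin: Green round open spice tin, fixed: outer diameter 144 mm, wall 3, floor 4 thick, rim 68 above its origin (centre of underside). z up. On its floor three round wells 37 mm from the centre, 120 degrees apart; two hold fixed spice cups just like the loose one (knob tops 54 mm above the worktop); the free well lies along the tin's +x.
- free_well (a point): Centre of the free well's floor, 4 mm above the worktop, 37 mm from the tin's centre along the tin's +x. The well is a white ring, inner diameter 56 mm, 12 mm high. z up. Open the fingers only to about 35 mm here, best along the tin's y, to stay clear of tin wall and other knobs.
- spice_cup: Loose spice cup standing on the worktop: steel, 50 mm in diameter, red fixed lid (51 mm) with its top 32 mm above the origin (centre of underside); on it a black round knob, 16 mm in diameter, from 32 to 50 mm. z up. 80 g, give or take 30 %.
- inner_lid: Inner lid, pale wood, round, about 180 g. Origin: centre of underside, z up. Plug 130 mm in diameter (lower edge bevelled) from 0 to 12 mm, disc 148 mm from 12 to 16 mm, dark knob on the axis. Starts with its plug on the worktop, wearing the outer lid. The plug fits the tin's mouth (138 mm) until the disc rests on the rim: origin then 56 mm above the worktop.
- inner_knob (a point): Top of the inner lid's knob, on its axis, 62 mm above the inner lid's origin. The knob is dark wood, round, 18 mm in diameter all the way down to the disc; it stands up through the outer lid's collar and ends 18 mm above it. Lifting it lifts both lids.
- outer_lid: Outer lid, green, round, about 140 g. Origin: centre of its lower edge, z up. Skirt 158 mm outer, 154 mm inner diameter from 0 to 11 mm; top plate from 11 to 15 mm with a central opening 44 mm wide. It lies loosely on the inner lid's disc, its origin 5 mm above the inner lid's; with both on the tin, 61 mm above the worktop.
- collar_top (a point): Centre of the upper edge of the outer lid's steel collar, 39 mm above the outer lid's origin. The collar is a round tube, 56 mm outer and 44 mm inner diameter, rising 24 mm from the top plate round its opening; grip it across the outside, the inner lid's knob then stands between the fingers.
- tumbler: Clear glass tumbler, 81 mm in diameter, 91 mm high; bystander. Origin: centre of underside.
- lemon: Yellow lemon, 71x53x51 mm; bystander. Origin: centre of underside.
- spice_jar: Slim spice jar with a black cap, 41 mm in diameter, 105 mm high; bystander. Origin: centre of underside.
Things that resemble listed ones, but are neither listed nor needed, are in the scene too. Leave any orange look-alike of the outer_lid alone.

How it is judged:
On the way, in this order (a step that is already met when the one before it is completed fails the run):
1. the spice cup stands in the free well and is let go (horizontal distance between spice_cup and free_well below 0.006 m and z of spice_cup in the frame of spice_tin below 0.0075 m and angle between spice_cup's own z axis and vertical below 0.1 rad and contact force between the fingers and spice_cup below 0.05 N), for 0.2 s.
2. the inner lid closes the tin with the outer lid still nested on it, and the inner lid is let go (horizontal distance between spice_cup and free_well below 0.006 m and z of spice_cup in the frame of spice_tin below 0.0075 m and angle between spice_cup's own z axis and vertical below 0.1 rad and horizontal distance between inner_lid and spice_tin below 0.008 m and z of inner_lid in the frame of spice_tin between 0.053 and 0.059 m and angle between inner_lid's own z axis and vertical below 0.05 rad and horizontal distance between outer_lid and inner_lid below 0.008 m and z of outer_lid in the frame of inner_lid below 0.009 m and angle between outer_lid's own z axis and vertical below 0.06 rad and contact force between the fingers and inner_lid below 0.05 N), for 0.2 s.
At the end, for the whole second after the job is handed in: Cup in the free well (6 mm, down, upright); inner lid seated on the tin (8 mm sideways, 3 mm in height, level to 0.05 rad), still, untouched; fingers hold the outer lid still, level to 0.2 rad, lower edge over 161 mm above the worktop, clear of inner lid and tin (horizontal distance between spice_cup and free_well below 0.006 m and z of spice_cup in the frame of spice_tin below 0.0075 m and angle between spice_cup's own z axis and vertical below 0.1 rad and horizontal distance between inner_lid and spice_tin below 0.008 m and z of inner_lid in the frame of spice_tin between 0.053 and 0.059 m and angle between inner_lid's own z axis and vertical below 0.05 rad and linear speed of inner_lid below 0.02 m/s and contact force between each of the fingers, outer_lid and inner_lid below 0.05 N and contact force between outer_lid and spice_tin below 0.05 N and z of outer_lid in the frame of spice_tin above 0.161 m and angle between outer_lid's own z axis and vertical below 0.2 rad and contact force between the fingers and outer_lid above 0.5 N and linear speed of outer_lid below 0.03 m/s); the arm keeps its last pose, push and grip.
It fails at once if the two lids come apart (by more than 20 mm) while the inner lid is not seated on the tin (distance between outer_lid and inner_lid above 0.02 m and not (horizontal distance between inner_lid and spice_tin below 0.008 m and z of inner_lid in the frame of spice_tin between 0.053 and 0.059 m and angle between inner_lid's own z axis and vertical below 0.05 rad)).
It fails at once if the cup or a lid is dropped (falls faster than 0.45 m/s without the fingers on it) ((contact force between the fingers and spice_cup below 0.05 N and linear speed of spice_cup above 0.45 m/s) or ((contact force between the fingers and inner_lid below 0.05 N and linear speed of inner_lid above 0.45 m/s) and contact force between the fingers and outer_lid below 0.05 N) or ((contact force between the fingers and outer_lid below 0.05 N and linear speed of outer_lid above 0.45 m/s) and contact force between the fingers and inner_lid below 0.05 N)).
It fails at once if a bystander is shifted by more than 30 mm (distance of any of tumbler, lemon, spice_jar from where it was at the start of the episode above 0.03 m).
It also fails if it takes over 64 s, if anything falls off the work surface, if the arm or the gripper's body presses on something with over 40 N, if the wrist force passes 120 N, or if a joint passes its speed limit or range.

ROBOT

A 6-joint arm with a two-finger parallel gripper is mounted at the origin on a cart in front of the work surface, level with it; the furniture and walls round the work are solid. World frame = base frame: x ahead of the robot, y to its left, z up, the work surface at z = 0. Lengths are in m, angles in rad, forces in N, time in s.
With the tool pointing down it reaches from about 0.3 to 0.75 m from the base axis. Payload 8.5 kg.
Tool frame: the origin (TCP) lies midway between the tips of the shut fingers; the grasp point (between the pads) lies 19 mm behind it; z points along the fingers, y is the line along which they close (so a half turn about z gives the same grasp; the last joint's range is limited). The gripper opens to 88 mm and grips with 3 to 60 N. Pads are 18 mm wide; open, the fingers measure 123 mm over their backs; the gripper's body (75 mm by 187 mm) begins 45 mm behind the grasp point.
Start: joints at [-1.539, 0.381, 1.297, -0, 1.464, -0.215], TCP at [0.134, -0.533, 0.239] pointing down, gripper open.
Joint ranges: [-3.11, 3.11], [-0.89, 2.33], [0.22, 2.48], [-1.42, 4.56], [0.17, 2.85], [-2.88, 2.88]. Speed limits (rad/s): [2.39, 2.39, 3.14, 3.14, 3.14, 3.14].

INTERFACE

Orientations are given as a unit quaternion [w, x, y, z].
In Python, from rig import status, cams, hand_in, spotter gives the robot as it stands.
- The arm moves only by the shell command python3 -m pendant 'ROWS' [OPENING]. ROWS is JSON, one flat list of numbers, 4 for each row, row after row: the shift along the world's x, y, z in mm, then the turn about the world's z in degrees. In form: [tx, ty, tz, spin, tx, ty, tz, spin, ...]. A call has 1 to 12 rows; each row is the pose to reach, as a shift and turn from the pose commanded when the call began; what a row does not reach only later rows make up. A row lasts 1/10 s, in which the tool goes at most 50 mm and 8.59 degrees, less where a joint would pass 70% of its speed; a pose out of reach is approached as far as the arm can. A call with a gripper value outside its range is refused whole. OPENING is the finger opening in mm, from 0 to 88.1, set as the call begins (- or left out, the last holds). The fingers move at their own pace and stop on an object; the grip force is fixed at half the most. Time passes only in rows, so rows that repeat a pose let the fingers close. It gives the time, the measured TCP pose, the force, the opening and the grip force at its end, in the units of the state.
- status.sense(): the state, without advancing time (a new reading comes with each control period).
- cams.get_image(name): name is "scene" or "top"; returns the picture (420x560x3 uint8, red, green, blue); there is no depth.
- cams.get_calibration(name): a dict with "fov_y" (degrees; the focal length in pixels is half the picture's height over the tangent of half this angle, whatever the lens; pixels are square), "cx", "cy" (the principal point, pixels), "camera_from_world" (4x4, takes a point from world to camera coordinates). Camera axes: x right, y down, z forward; pixel columns grow to the right and rows downward; lengths in m; the calibration is good to about 2 mm. A picture is of the moment at which its call begins. get_calibration takes no time and is no camera call.
- hand_in(): hands the job in; it is judged then, once.
Trained networks look in the newest picture that a camera, given by its name, has taken for a name from the list of things; names that differ only in an ending like _2 or _b are one class to them, and where a whole thing is asked for, a point or a joint stands for the part that bears it (a point fixed in the world has none). Each returns a list of dicts, best first, with "conf" (0 to 1); they miss things now and then, are a little off and sometimes report something else, mostly with a low value. They report only what shows in the picture. A call takes as long as a camera call. They do not tell look-alikes from the thing itself.
- spotter.find_in(camera, query): "rect" ([left, top, right, bottom] in pixels, round what is visible of it).
- spotter.mark_of(camera, query): "point" ([column, row] in pixels: a listed point, or the origin of a listed thing).
The state is a dict: "clock": time; "joint_positions": joint angles; "qd": joint speeds; "joint_efforts": joint torques, N m; "ee_pos": TCP position; "tcp_rot": TCP orientation; "contact_force": force on the tool from outside, world axes, zero at the start; "ft_torque": the same for the moment, N m; "finger_gap": finger opening in m; "gripper_force": force on a finger pad.
Only numpy, scipy, OpenCV 4.12 (cv2) and the standard library are available. Lean on these libraries where they do the work, as an engineer would, in place of code of your own. Each camera call takes 0.05 s, during which the arm holds its last target. There are 200 camera calls.

## Working session

There is one attempt and no reset: what is moved stays moved. The work goes in short steps, Python scripts to look and compute and a shell command to move; the robot and the scene stay as the last step left them, time stands still between calls to the robot, and variables do not carry over. Pictures are saved under pics/ and viewed, at most 13 in all, crops included, and the job is handed in when it is done.

```bash
mkdir -p pics
cat > h.py <<'E'
import numpy as np,cv2
from rig import status,cams,spotter
def ray(cam,uv):
    c=cams.get_calibration(cam);M=np.array(c["camera_from_world"]);f=210/np.tan(np.radians(c["fov_y"])/2)
    R,t=M[:3,:3],M[:3,3];d=R.T@np.array([(uv[0]-c["cx"])/f,(uv[1]-c["cy"])/f,1]);return -R.T@t,d
def at(cam,uv,z):
    o,d=ray(cam,uv);return o+d*(z-o[2])/d[2]
def proj(cam,p):
    c=cams.get_calibration(cam);M=np.array(c["camera_from_world"]);f=210/np.tan(np.radians(c["fov_y"])/2)
    q=M[:3,:3]@p+M[:3,3];return np.array([c["cx"]+f*q[0]/q[2],c["cy"]+f*q[1]/q[2]])
def tri(a,b):
    A=[];y=[]
    for cam,uv in (("scene",a),("top",b)):
        o,d=ray(cam,uv);d/=np.linalg.norm(d);P=np.eye(3)-np.outer(d,d);A.append(P);y.append(P@o)
    return np.linalg.lstsq(np.vstack(A),np.hstack(y),rcond=None)[0]
def snap(cam,name):
    im=cams.get_image(cam);cv2.imwrite(f"pics/{name}.png",im[:,:,::-1]);return im
E
python3 - <<'E'
from h import *
a=snap("scene","s0");b=snap("top","t0")
for cam in("scene","top"):
    o,d=ray(cam,(280,210));print(cam,cams.get_calibration(cam)["fov_y"],o.round(3),d.round(2))
Z=dict(spice_tin=0,free_well=.004,spice_cup=0,inner_knob=.062,collar_top=.044,outer_lid=.005,tumbler=0,lemon=0,spice_jar=0)
for q,z in Z.items():
    for cam in("top","scene"):
        for r in spotter.mark_of(cam,q)[:3]: print(q,cam,round(r["conf"],2),np.round(r["point"]),at(cam,r["point"],z).round(3)[:2])
E
```

```text
scene 44.4200154690921 [ 0.024 -0.385  1.176] [ 0.35  0.52 -0.78]
top 48.14756486455325 [0.401 0.324 1.361] [ 0.12  0.   -0.99]
spice_tin top 0.28 [239. 221.] [0.531 0.447]
spice_tin scene 0.9 [301. 264.] [0.496 0.205]
free_well top 0.62 [311. 241.] [0.475 0.24 ]
free_well scene 0.66 [285. 258.] [0.468 0.244]
spice_cup top 0.78 [418. 234.] [ 0.495 -0.073]
inner_knob top 0.6 [323. 229.] [0.504 0.21 ]
inner_knob top 0.49 [236. 215.] [0.542 0.449]
inner_knob scene 0.48 [313. 192.] [0.639 0.353]
inner_knob scene 0.45 [266. 187.] [0.539 0.445]
collar_top top 0.82 [234. 217.] [0.539 0.458]
collar_top top 0.57 [146. 274.] [0.379 0.699]
collar_top scene 0.76 [267. 188.] [0.549 0.455]
collar_top scene 0.74 [175. 162.] [0.376 0.698]
outer_lid top 0.73 [238. 214.] [0.552 0.451]
outer_lid top 0.72 [148. 276.] [0.374 0.704]
outer_lid scene 0.71 [266. 198.] [0.543 0.449]
outer_lid scene 0.6 [177. 170.] [0.376 0.699]
tumbler top 0.89 [258. 170.] [0.683 0.393]
lemon top 0.76 [307. 174.] [0.671 0.249]
lemon scene 0.68 [343. 224.] [0.674 0.248]
spice_jar top 0.57 [292. 160.] [0.715 0.293]
spice_jar scene 0.61 [349. 206.] [0.732 0.292]
```

View pics/t0.png

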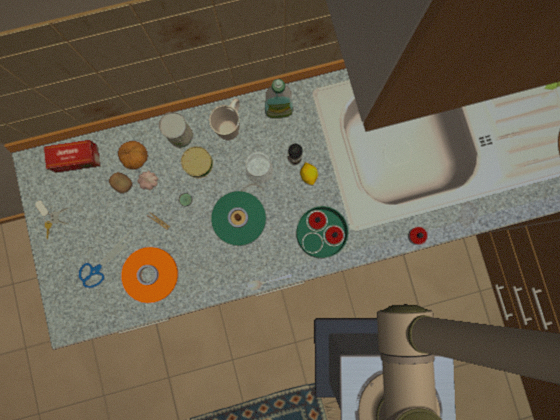

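View pics/s0.png

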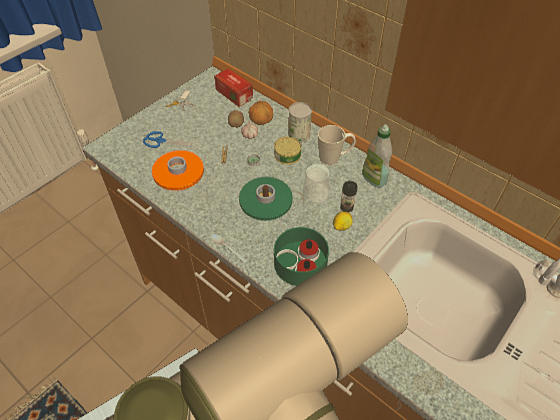

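Top picture: candidates for the outer lid are the green lid with dark knob at (238,217) and the orange look-alike at (150,274), so I choose green. For the cup, the loose one is the red top at (418,236), and the fixed ones are in the tin at (317,219) and (334,235). The free well is near (312,243). I'll check the choice in a close crop and measure.

```bash
cat > m.py <<'E'
from h import *
from scipy.optimize import least_squares
def blobs(im,lo,hi,amin):
    hsv=cv2.cvtColor(im,cv2.COLOR_RGB2HSV);m=np.zeros(im.shape[:2],np.uint8)
    for l,h in zip(lo,hi): m|=cv2.inRange(hsv,np.array(l),np.array(h))
    cs,_=cv2.findContours(m,cv2.RETR_EXTERNAL,cv2.CHAIN_APPROX_NONE)
    return [c[:,0] for c in cs if cv2.contourArea(cv2.convexHull(c))>amin]
def circ(cam,c,z):
    h=cv2.convexHull(c.astype(np.int32))[:,0].astype(float)
    p=np.array([at(cam,u,z)[:2] for u in h])
    return least_squares(lambda q:np.hypot(*(p-q[:2]).T)-q[2],[*p.mean(0),.03],loss="soft_l1",f_scale=.001).x
RED=([(0,120,70),(172,120,70)],[(6,255,255),(180,255,255)])
GRN=([(60,90,30)],[(95,255,200)])
E
python3 - <<'E'
from m import *
im={c:cv2.cvtColor(cv2.imread(f"pics/{c[0]}0.png"),cv2.COLOR_BGR2RGB) for c in("top","scene")}
for c in im:
    for z,a,C in((.036,80,RED),(.068,600,GRN),(.016,600,GRN)):
        for b in blobs(im[c],*C,a):
            print(c,z,b.mean(0).round(),circ(c,b,z).round(4))
t=im["top"]
A=cv2.resize(t[190:265,200:275],(400,400),interpolation=3);B=cv2.resize(t[200:260,285:345],(400,400),interpolation=3)
cv2.imwrite("pics/c1.png",np.hstack([A,B])[:,:,::-1])
E
```

```text
top 0.036 [418. 235.] [ 0.4888 -0.0623  0.0242]
top 0.036 [334. 235.] [0.4895 0.1763 0.0241]
top 0.036 [317. 220.] [0.5319 0.2239 0.024 ]
top 0.036 [ 69. 151.] [0.7204 0.9312 0.0715]
top 0.068 [322. 231.] [0.4964 0.2132 0.07  ]
top 0.068 [238. 218.] [0.5348 0.4438 0.0739]
top 0.016 [322. 231.] [0.5002 0.2087 0.0729]
top 0.016 [238. 218.] [0.5402 0.4486 0.0769]
scene 0.036 [306. 265.] [0.4881 0.1748 0.0236]
scene 0.036 [309. 247.] [0.5297 0.2211 0.0249]
scene 0.036 [234.  89.] [0.7297 0.9441 0.0745]
scene 0.068 [266. 199.] [0.5164 0.4093 0.0748]
scene 0.016 [266. 199.] [0.5395 0.4467 0.0783]
```

View pics/c1.png

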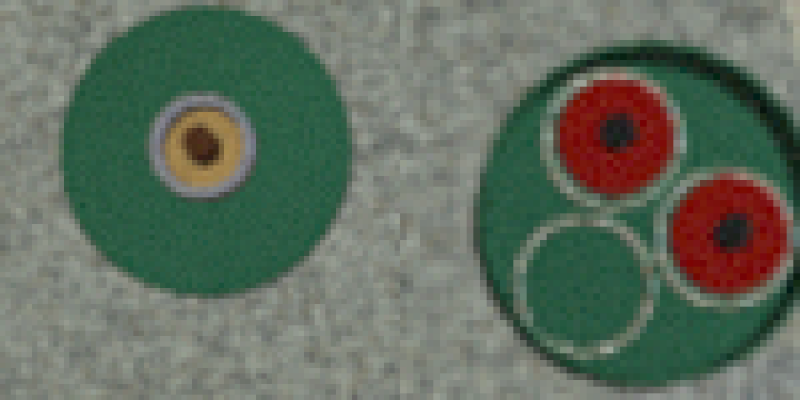

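The crop confirms the choice: the green lid has a pale wood disc and dark knob inside its steel collar, and the tin's free well is at the lower left. Next, the distances to travel.

```bash
cat > d.py <<'E'
from h import *
from scipy.spatial.transform import Rotation as R
def go(p,yaw=None,pr=True):
    s=status.sense();q=s["tcp_rot"];m=R.from_quat([q[1],q[2],q[3],q[0]]).as_matrix()
    y=np.degrees(np.arctan2(m[1,1],m[0,1]));e=np.array(s["ee_pos"])
    print("t",round(s["clock"],2),"ee",e.round(4),"yaw",round(y,1),"tz",m[:,2].round(3),"shift mm",((np.array(p)-e)*1000).round(1),"turn",None if yaw is None else round((yaw-y+90)%180-90,1),"q",np.round(s["joint_positions"],2))
E
python3 -c "
from d import *
A=np.array([.4888,.1756]);B=np.array([.5308,.2225]);n=np.array([-(B-A)[1],(B-A)[0]]);n/=np.hypot(*n);m=(A+B)/2
print('tin',m+.0185*n,'well',m+.0555*n,'yaw',np.degrees(np.arctan2(n[1],n[0])))
go([.489,-.0635,.12],48.2)"
```

```text
tin [0.49601842 0.21139172] well [0.46845525 0.23607515] yaw 138.15484286479196
t 1.0 ee [ 0.1344 -0.5333  0.2388] yaw -75.9 tz [-0. -0. -1.] shift mm [ 354.6  469.8 -118.8] turn -55.9 q [-1.54  0.38  1.3  -0.    1.46 -0.22]
```

```bash
python3 -m pendant '[25,33,0,8,55,72,0,16,85,112,0,24,115,152,0,32,145,192,0,40,175,232,0,48,205,272,0,56,235,312,0,64,265,352,0,72,295,392,0,80,325,432,0,88,355,470,-20,96]' 36
python3 -m pendant '[0,0,-20,8,0,0,-50,16,0,0,-80,24,0,0,-100,28,0,0,-100,28,0,0,-100,28]'
python3 - <<'E'
from d import *
from m import *
im=snap("top","t1");sc=snap("scene","s1")
go([.489,-.0635,.12],48.2)
for b in blobs(im,*RED,60): print("top",b.mean(0).round(),circ("top",b,.032).round(4))
for b in blobs(sc,*RED,60): print("sc",b.mean(0).round(),circ("scene",b,.032).round(4))
e=status.sense()["ee_pos"];print(proj("top",e),proj("scene",e))
u,v=[int(x) for x in proj("top",e)];u2,v2=[int(x) for x in proj("scene",e)]
f=lambda i,u,v:cv2.resize(i[max(v-40,0):v+40,max(u-40,0):u+40],(400,400),interpolation=3)
cv2.imwrite("pics/c2.png",np.hstack([f(im,u,v),f(sc,u2,v2)])[:,:,::-1])
E
```

```text
clock: 2.2
ee_pos: [0.49, -0.0632, 0.2214]
tcp_rot: [0.003, 0.57, 0.822, 0.001]
contact_force: [0.3, -1.3, 0.5]
finger_gap: 0.0361
gripper_force: 0.0
clock: 2.8
ee_pos: [0.4883, -0.0652, 0.1203]
tcp_rot: [0.0, 0.358, 0.934, -0.0]
contact_force: [-1.0, 0.3, -0.1]
finger_gap: 0.0365
gripper_force: 0.0
t 2.9 ee [ 0.4886 -0.0653  0.1209] yaw 48.1 tz [ 0.002 -0.001 -1.   ] shift mm [ 0.4  1.8 -0.9] turn 0.1 q [-0.37  0.41  1.64  0.    1.09 -1.21]
top [418. 237.] [ 0.4883 -0.0628  0.0239]
top [334. 235.] [0.4898 0.1759 0.024 ]
top [317. 220.] [0.5322 0.2237 0.0241]
top [ 69. 153.] [0.7104 0.9261 0.0755]
sc [362. 342.] [ 0.4853 -0.0666  0.0241]
sc [232.  83.] [0.7308 0.9526 0.0712]
[428.35062775 233.00459769] [370.65097129 321.11183646]
```

View pics/c2.png

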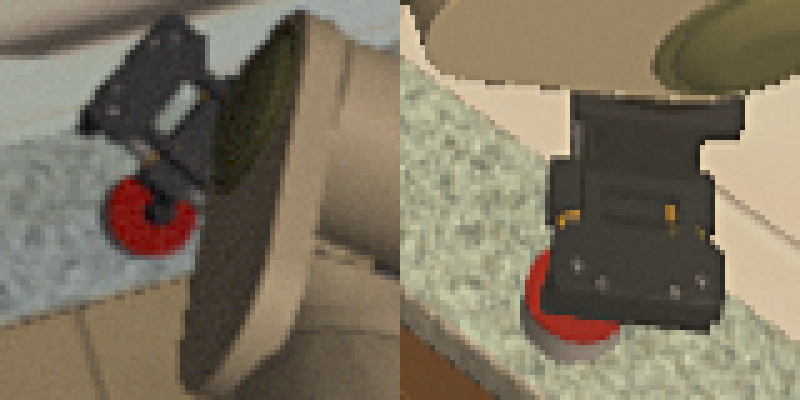

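The fingers hang right above the loose cup (red top at (418,237)), so I'll descend on the knob and close.

```bash
python3 -m pendant '[0,2,-30,0,0,2,-60,0,0,2,-75,0,0,2,-82,0,0,2,-86,0,0,2,-86,0]'
python3 -m pendant '[0,0,0,0,0,0,0,0,0,0,0,0,0,0,0,0,0,0,0,0]' 8
python3 -m pendant '[0,0,20,0,0,0,60,0,0,0,100,0,0,0,130,0,0,0,130,0]'
python3 - <<'E'
from d import *
go([.4685,.236,.16],48.2)
E
```

```text
clock: 3.5
ee_pos: [0.4884, -0.0632, 0.0342]
tcp_rot: [0.001, 0.357, 0.934, -0.0]
contact_force: [0.1, -0.1, 0.4]
finger_gap: 0.0359
gripper_force: 0.0
clock: 4.0
ee_pos: [0.4882, -0.0632, 0.034]
tcp_rot: [0.0, 0.357, 0.934, -0.0]
contact_force: [-0.3, -0.9, 3.9]
finger_gap: 0.0149
gripper_force: 30.0
clock: 4.5
ee_pos: [0.4894, -0.0634, 0.1671]
tcp_rot: [0.004, 0.357, 0.934, 0.0]
contact_force: [0.0, -0.5, -1.0]
finger_gap: 0.0149
gripper_force: 30.0
t 4.5 ee [ 0.4894 -0.0634  0.1671] yaw 48.1 tz [ 0.007 -0.002 -1.   ] shift mm [-20.9 299.4  -7.1] turn 0.1 q [-0.37  0.35  1.57  0.    1.21 -1.21]
```

```bash
python3 -m pendant '[-2,40,0,0,-5,80,0,0,-8,120,0,0,-11,160,0,0,-14,200,0,0,-17,240,0,0,-20,275,0,0,-21,295,0,0,-21,299,0,0,-21,299,0,0,-21,299,0,0,-21,299,0,0]'
python3 - <<'E'
from d import *
from m import *
im=snap("top","t2");sc=snap("scene","s2")
go([.4685,.236,.10],48.2)
e=np.array(status.sense()["ee_pos"])
for c,i in(("top",im),("scene",sc)):
    for b in blobs(i,*RED,40): print(c,b.mean(0).round(),circ(c,b,e[2]-.002).round(4),circ(c,b,.036).round(4))
f=lambda i,c,w=40:(lambda u,v:cv2.resize(i[v-w:v+w,u-w:u+w],(400,400),interpolation=3))(*[int(x) for x in proj(c,e-[0,0,.04])])
cv2.imwrite("pics/c3.png",np.hstack([f(im,"top"),f(sc,"scene")])[:,:,::-1])
E
```

```text
clock: 5.7
ee_pos: [0.4672, 0.2349, 0.1635]
tcp_rot: [-0.0, 0.358, 0.934, -0.0]
contact_force: [0.6, 0.0, -0.8]
finger_gap: 0.015
gripper_force: 30.0
t 5.8 ee [0.4672 0.2352 0.1636] yaw 48.1 tz [-0. -0. -1.] shift mm [  1.3   0.8 -63.6] turn 0.1 q [ 0.24  0.4   1.5  -0.    1.24 -0.6 ]
top [ 68. 153.] [0.688  0.8703 0.0678] [0.718  0.9275 0.075 ]
scene [306. 265.] [0.4371 0.114  0.0206] [0.4883 0.1758 0.0233]
scene [309. 247.] [0.4739 0.1542 0.0222] [0.5297 0.2211 0.0249]
scene [234.  90.] [0.6474 0.795  0.0695] [0.7246 0.9413 0.0781]
```

View pics/c3.png

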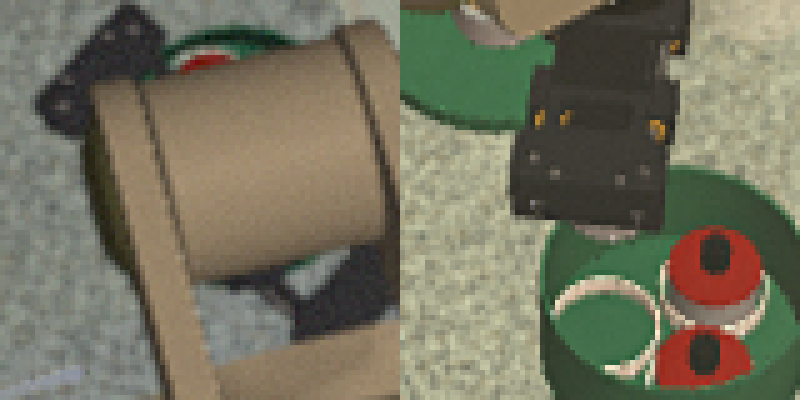

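The scene crop shows the held cup above and left of the free well (drawn ring near (286,258) in the full picture). I'll lower it to just above the ring.

```bash
python3 -m pendant '[1,1,-30,0,1,1,-60,0,1,1,-80,0,1,1,-92,0,1,1,-98,0,1,1,-98,0,1,1,-98,0]'
python3 - <<'E'
from d import *
im=snap("scene","s3")
go([.4685,.236,.038],48.2)
e=np.array(status.sense()["ee_pos"])
u,v=[int(x) for x in proj("scene",e)]
cv2.imwrite("pics/c4.png",cv2.resize(im[v-30:v+40,u-30:u+60],(720,560),interpolation=3)[:,:,::-1])
E
```

```text
clock: 6.5
ee_pos: [0.4684, 0.2369, 0.0663]
tcp_rot: [0.0, 0.357, 0.934, 0.0]
contact_force: [0.1, 0.4, -1.0]
finger_gap: 0.0148
gripper_force: 30.0
t 6.55 ee [0.4684 0.2369 0.0664] yaw 48.1 tz [ 0.001  0.    -1.   ] shift mm [  0.1  -0.9 -28.4] turn 0.1 q [ 0.24  0.53  1.61 -0.    1.   -0.6 ]
```

View pics/c4.png

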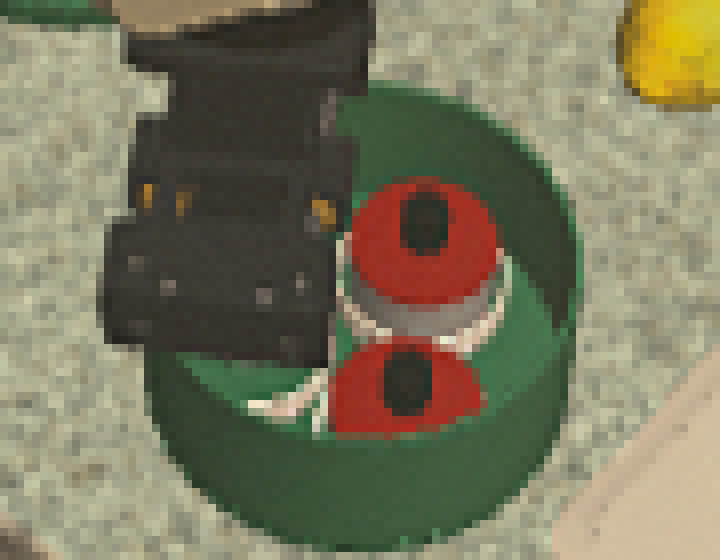

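The gripper hides the cup, but the ring's visible part (near (290,265) in the full picture) is centred under it. I'll lower and watch the force.

```bash
python3 -m pendant '[0,-1,-6,0,0,-1,-10,0,0,-1,-14,0,0,-1,-18,0,0,-1,-21,0,0,-1,-21,0]'
python3 -m pendant '[0,0,-2,0,0,0,-4,0,0,0,-6,0,0,0,-7,0,0,0,-7,0]'
```

```text
clock: 7.15
ee_pos: [0.4678, 0.2359, 0.0442]
tcp_rot: [-0.0, 0.357, 0.934, -0.0]
contact_force: [-0.4, 0.6, -1.1]
finger_gap: 0.015
gripper_force: 30.0
clock: 7.65
ee_pos: [0.468, 0.2359, 0.0381]
tcp_rot: [0.0, 0.357, 0.934, 0.0]
contact_force: [-2.2, -1.5, 4.3]
finger_gap: 0.0148
gripper_force: 30.0
```

```bash
python3 -m pendant '[0,0,0,0,0,0,0,0,0,0,0,0,0,0,0,0]' 34
python3 -m pendant '[0,0,15,0,0,0,50,0,0,0,90,0,5,30,120,0,25,80,140,0,45,120,140,0,65,160,140,0,65,160,140,0,65,160,140,0]'
python3 - <<'E'
from d import *
from m import *
for c in("top","scene"):
    im=snap(c,c+"5")
    for b in blobs(im,*RED,40): print(c,b.mean(0).round(),circ(c,b,.036).round(4))
    for b in blobs(im,*GRN,600): print(c,b.mean(0).round(),circ(c,b,.016).round(4))
    for q,z in(("inner_knob",.062),("collar_top",.044),("outer_lid",.005)):
        for r in spotter.mark_of(c,q)[:2]: print(q,c,round(r["conf"],2),np.round(r["point"],1),at(c,r["point"],z).round(4)[:2])
go([.54,.448,.12],48.2)
E
```

```text
clock: 8.05
ee_pos: [0.468, 0.236, 0.0376]
tcp_rot: [-0.0, 0.357, 0.934, 0.0]
contact_force: [-0.5, 0.5, -0.3]
finger_gap: 0.0342
gripper_force: 0.0
clock: 8.95
ee_pos: [0.5327, 0.3964, 0.1766]
tcp_rot: [-0.0, 0.357, 0.934, -0.001]
contact_force: [-0.2, -1.2, -0.0]
finger_gap: 0.0341
gripper_force: 0.0
top [313. 242.] [0.4689 0.2351 0.0239]
top [334. 235.] [0.4897 0.1763 0.0242]
top [317. 220.] [0.5318 0.2238 0.024 ]
top [ 70. 153.] [0.7093 0.9238 0.0753]
top [324. 230.] [0.5003 0.2083 0.0725]
collar_top top 0.75 [237.3 216.2] [0.5415 0.4485]
collar_top top 0.75 [144.7 275.4] [0.3768 0.7022]
outer_lid top 0.9 [148. 276.] [0.3744 0.704 ]
outer_lid top 0.6 [237.2 216.7] [0.5442 0.4525]
scene [306. 265.] [0.4883 0.1758 0.0233]
scene [287. 255.] [0.4663 0.2317 0.0248]
scene [309. 247.] [0.5297 0.2212 0.025 ]
scene [225.  80.] [0.7112 0.966  0.0561]
scene [266. 198.] [0.5399 0.4474 0.0785]
collar_top scene 0.73 [267.4 186.8] [0.5525 0.4564]
collar_top scene 0.73 [175.6 163.7] [0.3733 0.6895]
outer_lid scene 0.6 [179.2 170.9] [0.3805 0.6927]
outer_lid scene 0.58 [265.7 194.8] [0.5491 0.4617]
t 9.35 ee [0.533  0.3954 0.1781] yaw 48.1 tz [ 0.  0. -1.] shift mm [  7.   52.6 -58.1] turn 0.1 q [ 0.46  0.63  1.05 -0.    1.47 -0.38]
```

View pics/scene5.png

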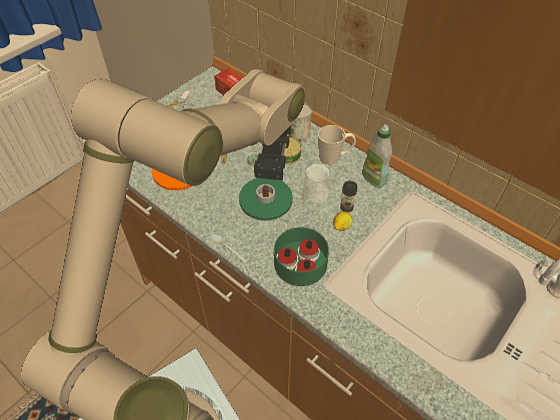

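The cup stands in the free well, its red top at (287,255) beside the two fixed ones. I'll now go to the lid knob (266,187) with the fingers open 50 mm.

```bash
python3 -m pendant '[3,25,-20,0,6,48,-50,0,6,52,-80,0,6,52,-95,0,6,52,-95,0,6,52,-95,0]' 50
python3 - <<'E'
from d import *
from m import *
c="scene";im=snap(c,"s6")
go([.539,.4475,.0465],48.2)
e=np.array(status.sense()["ee_pos"])
u,v=[int(x) for x in proj(c,e)]
print(u,v,proj(c,np.array([.539,.4475,.062])),proj(c,np.array([.539,.4475,.044])))
cv2.imwrite("pics/c6.png",cv2.resize(im[v-35:v+35,u-45:u+45],(720,560),interpolation=3)[:,:,::-1])
E
```

```text
clock: 9.95
ee_pos: [0.5393, 0.4479, 0.0835]
tcp_rot: [0.0, 0.357, 0.934, 0.0]
contact_force: [-0.6, 0.6, 0.6]
finger_gap: 0.0504
gripper_force: 0.0
t 10.0 ee [0.5396 0.448  0.0842] yaw 48.1 tz [ 0.002  0.001 -1.   ] shift mm [ -0.6  -0.5 -37.7] turn 0.1 q [ 0.52  0.77  1.04 -0.    1.33 -0.32]
264 181 [265.06997724 186.5664713 ] [265.20067455 190.65937681]
```

View pics/c6.png

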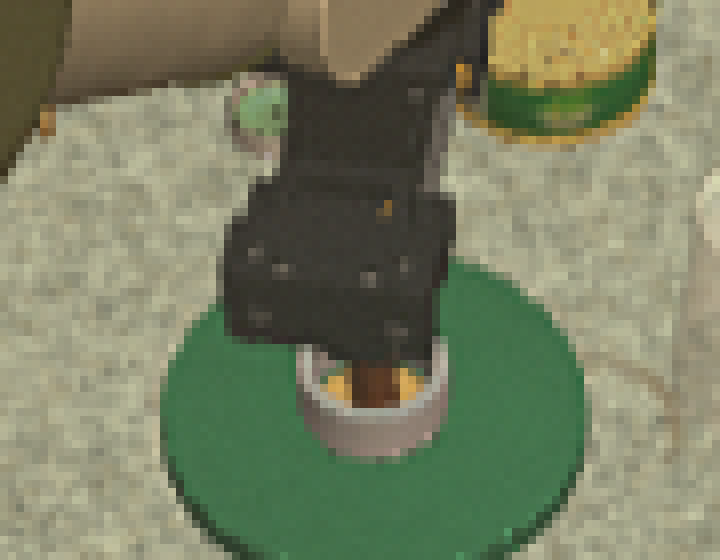

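The fingers straddle the dark knob at about (266,189), centred in the collar. I'll descend, close and lift a little to test the hold.

```bash
python3 -m pendant '[0,0,-15,0,0,0,-27,0,0,0,-33,0,0,0,-37,0,0,0,-37,0]'
python3 -m pendant '[0,0,0,0,0,0,0,0,0,0,0,0,0,0,0,0,0,0,0,0,0,0,0,0]' 10
python3 -m pendant '[0,0,5,0,0,0,15,0,0,0,30,0,0,0,50,0,0,0,70,0,0,0,90,0,0,0,110,0,0,0,115,0,0,0,115,0]'
python3 - <<'E'
from d import *
from m import *
for c in("scene","top"):
    im=snap(c,c+"7")
    for b in blobs(im,*GRN,600): print(c,b.mean(0).round(),circ(c,b,.135).round(4))
go([.496,.2115,.155],48.2)
E
```

```text
clock: 10.5
ee_pos: [0.539, 0.4479, 0.0455]
tcp_rot: [-0.0, 0.357, 0.934, -0.0]
contact_force: [0.3, -0.1, -0.1]
finger_gap: 0.0498
gripper_force: 0.0
clock: 11.1
ee_pos: [0.5392, 0.4481, 0.0459]
tcp_rot: [0.0, 0.357, 0.934, 0.0]
contact_force: [0.3, 1.4, 0.7]
finger_gap: 0.0174
gripper_force: 30.0
clock: 12.0
ee_pos: [0.5391, 0.4481, 0.1619]
tcp_rot: [0.001, 0.357, 0.934, 0.001]
contact_force: [-0.2, 0.7, -3.1]
finger_gap: 0.0173
gripper_force: 30.0
scene [265. 174.] [0.5373 0.4442 0.0778]
top [323. 231.] [0.4913 0.2187 0.0663]
t 12.1 ee [0.5386 0.4477 0.1597] yaw 48.1 tz [-0.001 -0.001 -1.   ] shift mm [ -42.6 -236.2   -4.7] turn 0.1 q [ 0.52  0.71  0.94  0.    1.5  -0.32]
```

The weight shows on the wrist (3 N), so both lids hang from the knob. I'll carry them over the tin.

```bash
python3 -m pendant '[-4,-20,0,0,-10,-50,0,0,-16,-84,0,0,-22,-118,0,0,-28,-152,0,0,-34,-186,0,0,-39,-214,0,0,-42,-230,0,0,-43,-236,0,0,-43,-236,0,0,-43,-236,0,0,-43,-236,0,0]'
python3 - <<'E'
from d import *
from m import *
go([.496,.2115,.11],48.2)
e=status.sense()["ee_pos"]
for c in("scene","top"):
    im=snap(c,c+"8")
    for b in blobs(im,*GRN,600): print(c,b.mean(0).round(),circ(c,b,e[2]-.026).round(4))
im=cv2.imread("pics/scene8.png")
u,v=[int(x) for x in proj("scene",np.array(e)-[0,0,.04])]
cv2.imwrite("pics/c8.png",cv2.resize(im[v-45:v+60,u-70:u+70],(720,540),interpolation=3))
E
```

```text
clock: 13.3
ee_pos: [0.4961, 0.2129, 0.1605]
tcp_rot: [-0.0, 0.357, 0.934, 0.0]
contact_force: [0.8, 0.3, -3.2]
finger_gap: 0.0171
gripper_force: 30.0
t 13.3 ee [0.4961 0.2129 0.1605] yaw 48.2 tz [-0.  0. -1.] shift mm [ -0.1  -1.4 -50.5] turn -0.0 q [ 0.19  0.43  1.45  0.    1.25 -0.66]
scene [300. 239.] [0.4931 0.2095 0.079 ]
```

View pics/c8.png

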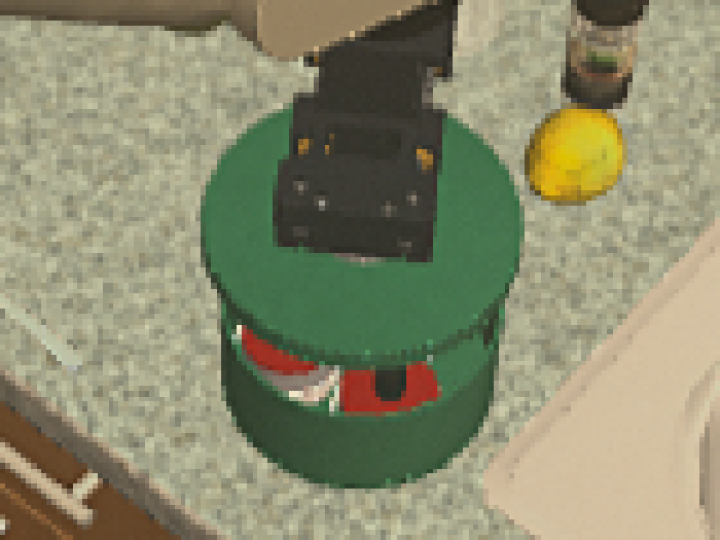

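The lids hang level, centred over the tin within about a pixel (lid centre near column 300 in the full picture). I'll lower gently.

```bash
python3 -m pendant '[0,-1,-15,0,0,-1,-30,0,0,-1,-38,0,0,-1,-43,0,0,-1,-43,0]'
python3 -m pendant '[0,0,-3,0,0,0,-5,0,0,0,-7,0,0,0,-8,0,0,0,-8,0]'
```

```text
clock: 13.9
ee_pos: [0.4959, 0.2111, 0.1174]
tcp_rot: [-0.0, 0.357, 0.934, -0.0]
contact_force: [-0.5, -0.5, -3.3]
finger_gap: 0.0168
gripper_force: 30.0
clock: 14.4
ee_pos: [0.496, 0.2109, 0.1096]
tcp_rot: [-0.0, 0.357, 0.934, -0.0]
contact_force: [1.2, 0.9, -2.9]
finger_gap: 0.0167
gripper_force: 30.0
```

```bash
python3 -m pendant '[0,0,-2,0,0,0,-4,0,0,0,-5,0,0,0,-6,0,0,0,-6,0]'
python3 -m pendant '[0,0,-1,0,0,0,-2,0,0,0,-2,0,0,0,-2,0]'
```

```text
clock: 14.9
ee_pos: [0.496, 0.211, 0.1035]
tcp_rot: [-0.0, 0.357, 0.934, -0.0]
contact_force: [0.8, 0.4, -3.4]
finger_gap: 0.017
gripper_force: 30.0
clock: 15.3
ee_pos: [0.496, 0.211, 0.1019]
tcp_rot: [0.0, 0.357, 0.934, 0.0]
contact_force: [-0.4, -0.8, 0.8]
finger_gap: 0.017
gripper_force: 30.0
```

Seated, with the weight off the wrist. I'll release, rise, open wide and look.

```bash
python3 -m pendant '[0,0,0,0,0,0,0,0,0,0,0,0,0,0,0,0,0,0,1,0]' 40
python3 -m pendant '[0,0,10,0,0,0,25,0,0,0,35,0,0,0,35,0,0,0,35,0]' 88
python3 - <<'E'
from d import *
from m import *
go([.496,.211,.081],48.2)
c="scene";im=snap(c,"s9")
for b in blobs(im,*GRN,600): print(c,b.mean(0).round(),circ(c,b,.076).round(4))
u,v=[int(x) for x in proj(c,np.array([.496,.211,.1]))];print(u,v)
cv2.imwrite("pics/c9.png",cv2.resize(im[v-35:v+55,u-60:u+60],(720,540),interpolation=3)[:,:,::-1])
E
```

```text
clock: 15.8
ee_pos: [0.496, 0.211, 0.1026]
tcp_rot: [-0.0, 0.357, 0.934, -0.0]
contact_force: [-0.1, 0.4, -0.4]
finger_gap: 0.0401
gripper_force: 0.0
clock: 16.3
ee_pos: [0.4959, 0.2109, 0.1377]
tcp_rot: [0.0, 0.357, 0.934, 0.0]
contact_force: [-1.0, -0.4, -0.4]
finger_gap: 0.0779
gripper_force: 0.0
t 16.3 ee [0.4959 0.2109 0.1377] yaw 48.1 tz [ 0. -0. -1.] shift mm [  0.1   0.1 -56.7] turn 0.1 q [ 0.18  0.46  1.49 -0.    1.2  -0.66]
scene [300. 250.] [0.494  0.2097 0.0776]
301 241
```

View pics/c9.png

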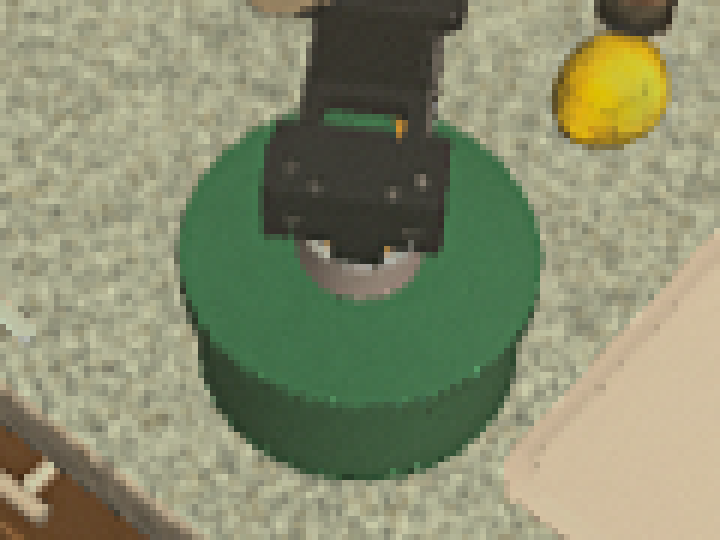

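The lids sit level and centred on the tin (collar near (300,243)). I'll go down around the collar and grip it.

```bash
python3 -m pendant '[0,0,-3,0,0,0,-15,0,0,0,-30,0,0,0,-43,0,0,0,-52,0,0,0,-56,0,0,0,-56,0]' 88
python3 -m pendant '[0,0,0,0,0,0,0,0,0,0,0,0,0,0,0,0,0,0,0,0,0,0,0,0]' 45
python3 -m pendant '[0,0,2,0,0,0,5,0,0,0,9,0,0,0,13,0,0,0,17,0,0,0,22,0,0,0,28,0,0,0,34,0,0,0,40,0,0,0,45,0,0,0,50,0,0,0,50,0]'
```

```text
clock: 17.05
ee_pos: [0.4958, 0.2109, 0.081]
tcp_rot: [-0.001, 0.357, 0.934, -0.0]
contact_force: [-0.7, -0.2, 0.4]
finger_gap: 0.0881
gripper_force: 0.0
clock: 17.65
ee_pos: [0.4962, 0.211, 0.0819]
tcp_rot: [0.0, 0.357, 0.934, 0.0]
contact_force: [0.2, 0.1, 1.9]
finger_gap: 0.0546
gripper_force: 29.9
clock: 18.85
ee_pos: [0.4963, 0.211, 0.1324]
tcp_rot: [0.0, 0.357, 0.934, 0.0]
contact_force: [-0.2, -0.7, -2.4]
finger_gap: 0.0543
gripper_force: 29.9
```

```bash
python3 -m pendant '[0,0,10,0,0,0,25,0,0,0,40,0,0,0,55,0,0,0,70,0,0,0,80,0,0,0,86,0,0,0,90,0,0,0,90,0,0,0,90,0,0,0,90,0,0,0,90,0]'
python3 - <<'E'
from d import *
go([.496,.211,.2],48.2)
snap("scene","s10")
E
```

```text
clock: 20.05
ee_pos: [0.4959, 0.2109, 0.2213]
tcp_rot: [-0.0, 0.357, 0.934, -0.0]
contact_force: [0.6, -0.5, -1.0]
finger_gap: 0.0544
gripper_force: 29.9
t 20.05 ee [0.4959 0.2109 0.2213] yaw 48.1 tz [-0.001 -0.    -1.   ] shift mm [  0.1   0.1 -21.3] turn 0.1 q [ 0.18  0.37  1.36 -0.    1.41 -0.66]
```

View pics/s10.png

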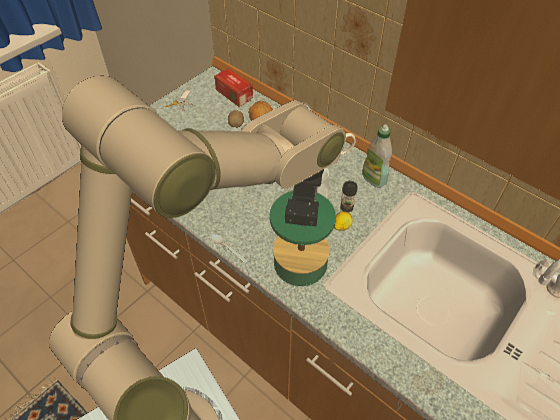

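The outer lid is held level at (303,217), and the wooden inner lid is seated on the tin at (301,252). The lower edge is at about 0.20 m, so I'm handing in.

```bash
python3 -c "
from rig import hand_in
print(hand_in())"
```

```text
the job is handed in; nothing more can be done
None
```

I handed the job in at about 20 s with the cup in the free well, the inner lid seated on the tin, and the outer lid held level about 14 cm above where it sat; no verdict came back.

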